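Close the printer's scanner unit, then hold only the document cover open

ROBOT

A 7-joint arm with a two-finger parallel gripper is mounted at the origin on the work surface. World frame = base frame: x ahead of the robot, y to its left, z up, the work surface at z = 0. Lengths are in mm, angles in rad, forces in N, time in s.
With the tool pointing down it reaches from about 425 to 825 mm from the base axis. Payload 3.6 kg.
Tool frame: the origin (TCP) lies at the very end of the fingers, on their centre line; the grasp point (between the pads) lies 19 mm behind it; z points along the fingers, y is the line along which they close (so a half turn about z gives the same grasp; the last joint's range is limited). The gripper opens to 85 mm and grips with 20 to 120 N. Pads are 22 mm wide; open, the fingers measure 114 mm over their backs; the gripper's body (76 mm by 85 mm) begins 54 mm behind the grasp point. The pads swing forward as they close: fully open they stand 13 mm farther back than shut.
Start: joints at [1.177, 0.615, -0.013, 1.423, 0.008, 1.103, -0.04], TCP at [233.119, -606.728, 231.297] pointing down, gripper open.
Joint ranges: [-3.12, 3.12], [-0.3, 2.06], [-1.34, 1.32], [0.26, 2.42], [-1.36, 4.5], [0.01, 1.98], [-2.84, 2.84]. Speed limits (rad/s): [2.79, 2.79, 3.14, 3.14, 3.14, 3.14, 3.14].

INTERFACE

Orientations are given as a unit quaternion [x, y, z, w].
In Python, from bench import state, camera, get_calibration, hand_in gives the robot as it stands. The module is installed in compiled form; this text tells all that it offers.
- The arm moves only by the tool jog_arm, never from a script. Its argument "deltas" is a list of rows, each an object of numbers: "tx", "ty", "tz": the shift along the tool's x, y, z each as a share of 4 cm, from -1 to 1; "rx", "ry", "rz": the turn, a rotation vector about the tool's x, y, z each as a share of 6 degrees, from -1 to 1; "gripper": the opening, from -1 (shut) to 1 (fully open). In form: [{"tx": .., "ty": .., "tz": .., "rx": .., "ry": .., "rz": .., "gripper": ..}, ...]. A call has 1 to 12 rows; each row shifts and turns the commanded pose from where the row before left it, along the tool's axes as they then stand; what a row does not reach is not made up. A row lasts 1/10 s, in which the tool goes at most 50 mm and 8.59 degrees, less where a joint would pass 70% of its speed; a pose out of reach is approached as far as the arm can. A call with a number of a shift or a turn outside -1 to 1 is refused whole. A call with a gripper value outside its range is refused whole. The fingers move at their own pace and stop on an object; the grip force is fixed at half the most. Time passes only in rows, so rows that do not move let the fingers close. It gives the time, the measured TCP pose, the force, the opening and the grip force at its end, in the units of the state.
- state(): the state, without advancing time (a new reading comes with each control period).
- camera(name): name is "scene" or "top" or "wrist"; returns (picture, depth): 400x640x3 uint8, red, green, blue; 400x640 float32, mm along the optical axis (not along the pixel's ray), 0 where there is no reading.
- get_calibration(name): a dict with "fx", "fy", "cx", "cy" (pixels), "R" (3x3) and "t" (3): a world point X has camera coordinates R X + t; the wrist camera has in their place "hand_eye" (4x4, takes a point from camera to tool coordinates, whose origin is the TCP and whose axes are the flange's). Camera axes: x right, y down, z forward; pixel columns grow to the right and rows downward; lengths in mm; the calibration is good to about 2 mm. A picture is of the moment at which its call begins: read the wrist's pose just before it. get_calibration takes no time and is no camera call.
- hand_in(): hands the job in; it is judged then, once.
The state is a dict: "clock": time; "joint_positions": joint angles; "qvel": joint speeds; "effort": joint torques, N m; "tcp_pos": TCP position; "tool_rot": TCP orientation; "contact_force": force on the tool from outside, world axes, zero at the start; "wrist_torque": the same for the moment, N m; "opening": finger opening in mm; "grasp_force": force on a finger pad.
Only numpy, scipy, OpenCV 4.12 (cv2) and the standard library are available. Lean on these libraries where they do the work, as an engineer would, in place of code of your own. Each camera call takes 0.05 s, during which the arm holds its last target. There are 200 camera calls.

TASK

The ink has been changed and the all-in-one printer's scanner unit still stands raised, with the white document cover lying closed on top of it. Lower the two together without letting them slam, and press down firmly with the gripper for a moment once the scanner unit is fully home; then lift the document cover alone, by its front lip over the finger recess, to a good 30 degrees with the scanner unit staying shut beneath it, and finish while still holding the cover up and steady, so that I can lay a page on the glass. Leave the tin, the pen cup and the ink carton where they are.

Things in the scene. Friction and masses are not known exactly. Their poses are not given: they have to be found in the camera images.
- printer: All-in-one office printer, fixed: black base, grey scanner unit, white document cover. 306 (x) x 430 (y) mm, base 85 mm high, 150 mm overall when shut. Origin: centre of the underside; +x from its front (towards the robot) to its back, +y to the left as the robot sees it, z up. An output tray 230 mm wide sticks out 58 mm at the front, 30 mm above the desk.
- scanner (a joint): Angle of the grey scanner unit (inner lid, 306 x 430 x 48 mm, about 1.2 kg) about its hinge: the line along y at x +135, z 90 mm in the printer's frame. 0 = fully shut on a hard stop; grows as its front rises, to 0.75. Stiff hinge: stays where left, needs 3 to 10 N down near its front to close. A black control panel (265 x 78 mm, top 150 mm high) is on its +y end, the white cover on the rest.
- cover (a joint): Angle of the white document cover (outer lid: plate 295 x 345 x 15 mm, about 0.45 kg) relative to the scanner unit, about a hinge on the unit: the line along y at x +135, z 137 mm in the printer's frame when the unit is shut. 0 = lying closed on the unit; grows as its front rises, to 1.3. Free hinge: it falls shut when let go and takes about 3 N to lift at the front lip.
- unit_lip (a point): Bottom front edge of the grey scanner unit, in the middle of the cover's width; in the shut printer's frame x = -156, y = -42.5, z = 85 mm. It moves with the scanner unit.
- cover_lip (a point): Lower front edge of the white cover's lip, mid-width: a tab 86 mm wide, 15 mm thick. Printer shut: x -155, y -42.5, z 135 mm in the printer's frame. Moves with the cover, has its axes (x front to back, z out of its top). Under it the unit has a finger recess 90 mm wide (45 each side), 40 mm deep and high, on a 10 mm ledge; elsewhere a rim of the unit, level with the cover, guards its front.
- cover_top (a point): Point on the top face of the document cover, in the middle of its width, 50 mm behind the lip's front edge; in the shut printer's frame x = -105, y = -42.5, z = 150 mm. A good place to push down. Moves with the cover; axes as the cover's.
- tin: Round metal tin with a blue lid, 83 mm across, 50 mm high, standing loose on the left of the printer (+y). Origin: centre of the underside. Bystander.
- pencup: White plastic cup with pens, 76 mm across, about 160 mm high with the pens, standing loose on the right of the printer (-y). Origin: centre of the underside. Bystander.
- carton: Small ink-cartridge carton, 115 x 55 x 43 mm, lying loose on the desk in front of the printer's right-hand part. Origin: centre of the underside. Bystander.

How it is judged:
By the outcome, as a careful person would: the job done as asked, in the order asked, and still so for the second after the job is handed in, while the arm keeps its last pose, push and grip.
It also fails if it takes over 64 s, if anything falls off the work surface, if the arm or the gripper's body presses on something with over 40 N, if the wrist force passes 120 N, or if a joint passes its speed limit or range.

## Working session

There is one attempt and no reset: what is moved stays moved. The work goes in short steps, Python scripts to look and compute and a tool call to move; the robot and the scene stay as the last step left them, time stands still between calls to the robot, and variables do not carry over. Pictures are saved under pics/ and viewed, at most 10 in all, crops included, and the job is handed in when it is done.

Besides the shell and the picture viewer there is one more tool, called after "Request:" in YAML: its name, and indented under it one key for each argument. jog_arm: Moves the arm, as the interface text tells. Its arguments: {"type":"object","properties":{"deltas":{"type":"array"}},"required":["deltas"]}

```bash
mkdir -p pics; python3 - <<'E'
from bench import *
import cv2,numpy as np
s=state();print({k:np.round(v,3).tolist() for k,v in s.items()})
for n in("scene","top"):
    p,d=camera(n);np.savez(f"{n}.npz",p=p,d=d);cv2.imwrite(f"pics/{n}0.png",p[:,:,::-1]);c=get_calibration(n);print(n,{k:np.round(v,3).tolist() for k,v in c.items()})
print(np.round(get_calibration("wrist")["hand_eye"],3).tolist())
E
```

```text
{'clock': 0.0, 'joint_positions': [1.177, 0.616, -0.013, 1.425, 0.008, 1.103, -0.04], 'qvel': [0.002, -0.001, 0.001, -0.001, -0.0, -0.0, 0.001], 'effort': [-0.0, -46.921, 0.259, -17.103, 0.01, 0.01, 0.0], 'tcp_pos': [232.845, -606.026, 230.12], 'tool_rot': [0.983, 0.182, -0.0, -0.001], 'contact_force': [-0.789, -0.248, 0.842], 'wrist_torque': [-0.013, -0.012, 0.056], 'grasp_force': 0.0, 'opening': 85.232}
scene {'fx': 520.3, 'fy': 520.3, 'cx': 311.953, 'cy': 203.677, 'R': [[0.767, -0.641, -0.001], [-0.612, -0.731, -0.303], [0.194, 0.233, -0.953]], 't': [-393.043, 407.616, 1296.751]}
top {'fx': 389.306, 'fy': 389.306, 'cx': 320.696, 'cy': 206.463, 'R': [[-0.019, -1.0, -0.004], [-0.979, 0.019, -0.205], [0.205, 0.0, -0.979]], 't': [69.783, 572.369, 1209.825]}
[[0.001, -0.959, -0.282, 71.893], [1.0, 0.001, -0.0, 0.37], [0.001, -0.282, 0.959, -141.2], [0.0, 0.0, 0.0, 1.0]]
```

View pics/scene0.png

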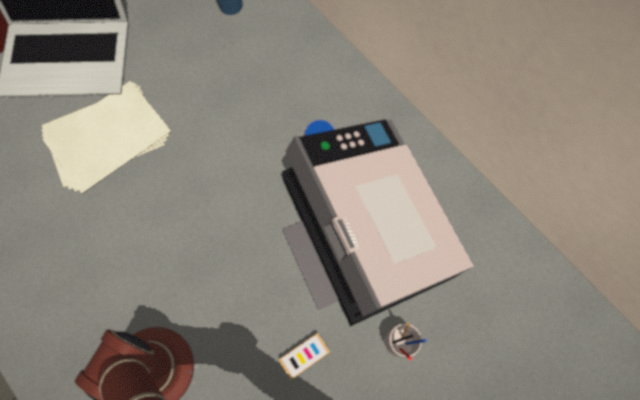

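View pics/top0.png

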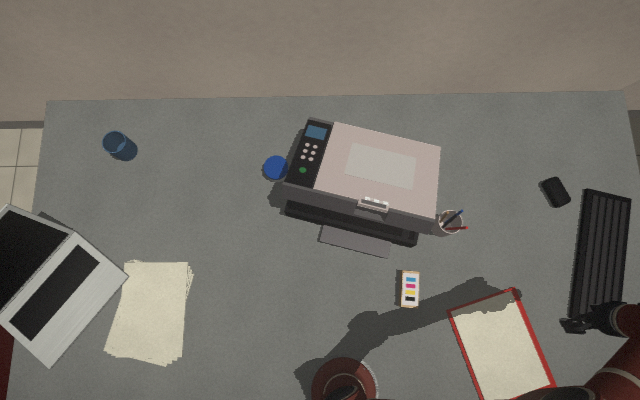

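The scanner unit is raised, yawed by about -12°. The cover lip is at scene (345,235) and top (373,205). The carton is at top (410,288), the cup at (450,222) and the tin at (275,167). Next I'll fit the cover plane and its rectangle.

```bash
cat > h.py <<'E'
import numpy as np,cv2
from bench import *
def cloud(n,d):
    c=get_calibration(n);v,u=np.mgrid[:400,:640]
    X=np.stack([(u-c['cx'])/c['fx']*d,(v-c['cy'])/c['fy']*d,d],-1)
    return (X-np.array(c['t']))@np.array(c['R'])
E
python3 - <<'E'
from h import *
seeds={'scene':(340,180),'top':(335,180)}
for n in('scene','top'):
    z=np.load(n+'.npz');p,d=z['p'],z['d'];W=cloud(n,d)
    m=(p.min(2)>120)&(W[...,2]>130)&(W[...,2]<480)&(W[...,0]>350)&(d>0)
    k,l,st,ce=cv2.connectedComponentsWithStats(cv2.morphologyEx(m.astype(np.uint8),cv2.MORPH_OPEN,np.ones((3,3))))
    i=1+st[1:,4].argmax();m=l==i;print(n,st[i])
    P=W[m];c=np.median(P,0)
    for _ in range(4):
        A=np.c_[P[:,:2],np.ones(len(P))];co=np.linalg.lstsq(A,P[:,2],rcond=None)[0];r=P[:,2]-A@co;print(len(P),r.std());P=P[abs(r)<max(2.5*r.std(),1)]
    nn=np.array([-co[0],-co[1],1]);nn/=np.linalg.norm(nn)
    tilt=np.arccos(nn[2]);yaw=np.arctan2(nn[1],nn[0]) # front rises => normal leans to back(+x)
    print('tilt',tilt,'normal yaw',yaw)
    ex=np.array([np.cos(yaw)*np.cos(tilt),np.sin(yaw)*np.cos(tilt),-np.sin(tilt)]);ey=np.cross(nn,ex)
    o=P.mean(0);q=np.c_[(P-o)@ex,(P-o)@ey].astype(np.float32)
    rc=cv2.minAreaRect(q);print('rect',rc)
    print([np.round(o+b[0]*ex+b[1]*ey,1).tolist() for b in cv2.boxPoints(rc)])
    print('pct',np.percentile(q,[.5,99.5],axis=0),o)
z=np.load('scene.npz');W=cloud('scene',z['d'])
for u,v in[(345,235),(351,318),(289,172),(319,127),(405,345),(304,354),(283,230),(318,306),(335,230),(340,245)]:print((u,v),np.round(W[v,u],0))
z=np.load('top.npz');W=cloud('top',z['d'])
for u,v in[(373,203),(373,209),(275,167),(450,220),(410,288),(415,243),(284,212),(320,240),(388,255)]:print((u,v),np.round(W[v,u],0))
E
```

```text
scene [  314   145   158   161 14407]
14407 2.349747990612059
14263 1.9915332431088455
14097 1.9175567471667154
14042 1.8968667259534395
tilt 0.41341836877138455 normal yaw -0.2706024940704487
rect ((4.937774658203125, 7.3551025390625), (345.14276123046875, 299.2449645996094), 89.95367431640625)
[[478.4, -248.2, 262.5], [742.4, -321.7, 142.3], [834.9, 10.9, 142.1], [570.9, 84.3, 262.4]]
pct [[-139.4871862  -163.55285164]
 [ 149.82180351  176.69650574]] [ 650.2906173  -124.53433814  204.2954809 ]
top [ 314  122  127   96 8260]
8260 1.803286947626115
8148 1.7095937335558635
8123 1.694890197139132
8118 1.6921119044211366
tilt 0.4128522925389464 normal yaw -0.273622734829152
rect ((8.436538696289062, 1.6077880859375), (290.1118469238281, 343.72637939453125), 0.08536646515130997)
[[580.5, 81.1, 258.8], [488.1, -250.0, 258.6], [744.1, -321.4, 142.2], [836.5, 9.7, 142.4]]
pct [[-130.0194519  -168.09911743]
 [ 149.54131836  171.24948029]] [ 654.42289161 -119.63597259  203.87295663]
(345, 235) [533. -88. 258.]
(351, 318) [ 445. -226.   88.]
(289, 172) [569. 161.  83.]
(319, 127) [724. 223.  47.]
(405, 345) [ 515. -361.    8.]
(304, 354) [ 306. -216.   41.]
(283, 230) [464.  61.  31.]
(318, 306) [ 408. -149.   30.]
(335, 230) [535. -56. 199.]
(340, 245) [520. -91. 206.]
(373, 203) [539. -85. 257.]
(373, 209) [524. -85. 251.]
(275, 167) [716. 210.  45.]
(450, 220) [ 511. -339.  117.]
(410, 288) [ 308. -218.   47.]
(415, 243) [ 446. -235.   82.]
(284, 212) [569. 184.   2.]
(320, 240) [468.  63.  29.]
(388, 255) [ 417. -162.   -1.]
```

Request:
jog_arm:
  deltas:
    - {"tz":-0.7,"gripper":-1}
    - {"tz":-1,"gripper":-1}
    - {"tz":-1,"gripper":-1}
    - {"tx":0.5,"ty":-0.35,"gripper":-1}
    - {"tx":0.9,"ty":-0.64,"gripper":-1}
    - {"tx":0.9,"ty":-0.64,"gripper":-1}
    - {"tx":0.9,"ty":-0.64,"gripper":-1}
    - {"tx":0.9,"ty":-0.64,"gripper":-1}
    - {"tx":0.9,"ty":-0.64,"gripper":-1}
    - {"tx":0.9,"ty":-0.64,"gripper":-1}
    - {"tx":0.9,"ty":-0.64,"gripper":-1}
    - {"tx":0.9,"ty":-0.64,"gripper":-1}

```text
invalid input at $.deltas[0]: expected keys tx, ty, tz, rx, ry, rz, gripper
```

Request:
jog_arm:
  deltas:
    - {"tx":0.9,"ty":-0.64,"gripper":-1}
    - {"tx":0.9,"ty":-0.64,"gripper":-1}
    - {"tx":0.9,"ty":-0.64,"gripper":-1}
    - {"tx":0.9,"ty":-0.64,"gripper":-1}
    - {"tx":0.9,"ty":-0.64,"rz":-0.5,"gripper":-1}
    - {"rz":-1,"gripper":-1}
    - {"rz":-1,"gripper":-1}
    - {"rz":-1,"gripper":-1}
    - {"rz":-1,"gripper":-1}
    - {"rz":-1,"gripper":-1}
    - {"rz":-1,"gripper":-1}
    - {"rz":-1,"gripper":-1}

```text
invalid input at $.deltas[0]: expected keys tx, ty, tz, rx, ry, rz, gripper
```

Request:
jog_arm:
  deltas:
    - {"rz":-1,"gripper":-1}
    - {"rz":-0.4,"gripper":-1}
    - {"gripper":-1}
    - {"gripper":-1}

```text
invalid input at $.deltas[0]: expected keys tx, ty, tz, rx, ry, rz, gripper
```

All keys are required.

Request:
jog_arm:
  deltas:
    - {"tx":0,"ty":0,"tz":-0.7,"rx":0,"ry":0,"rz":0,"gripper":-1}
    - {"tx":0,"ty":0,"tz":-1,"rx":0,"ry":0,"rz":0,"gripper":-1}
    - {"tx":0,"ty":0,"tz":-1,"rx":0,"ry":0,"rz":0,"gripper":-1}
    - {"tx":0.5,"ty":-0.35,"tz":0,"rx":0,"ry":0,"rz":0,"gripper":-1}
    - {"tx":0.9,"ty":-0.64,"tz":0,"rx":0,"ry":0,"rz":0,"gripper":-1}
    - {"tx":0.9,"ty":-0.64,"tz":0,"rx":0,"ry":0,"rz":0,"gripper":-1}
    - {"tx":0.9,"ty":-0.64,"tz":0,"rx":0,"ry":0,"rz":0,"gripper":-1}
    - {"tx":0.9,"ty":-0.64,"tz":0,"rx":0,"ry":0,"rz":0,"gripper":-1}
    - {"tx":0.9,"ty":-0.64,"tz":0,"rx":0,"ry":0,"rz":0,"gripper":-1}
    - {"tx":0.9,"ty":-0.64,"tz":0,"rx":0,"ry":0,"rz":0,"gripper":-1}
    - {"tx":0.9,"ty":-0.64,"tz":0,"rx":0,"ry":0,"rz":0,"gripper":-1}
    - {"tx":0.5,"ty":-0.35,"tz":0,"rx":0,"ry":0,"rz":0,"gripper":-1}

```text
clock: 1.3
tcp_pos: [433.6, -303.9, 339.1]
tool_rot: [0.983, 0.185, 0.001, -0.001]
contact_force: [-0.7, -0.6, -0.5]
opening: 0.3
grasp_force: 0.0
```

Request:
jog_arm:
  deltas:
    - {"tx":0.85,"ty":-0.6,"tz":0,"rx":0,"ry":0,"rz":0,"gripper":-1}
    - {"tx":0.85,"ty":-0.6,"tz":0,"rx":0,"ry":0,"rz":0,"gripper":-1}
    - {"tx":0.85,"ty":-0.6,"tz":0,"rx":0,"ry":0,"rz":0,"gripper":-1}
    - {"tx":0.85,"ty":-0.6,"tz":0,"rx":0,"ry":0,"rz":0,"gripper":-1}
    - {"tx":0.85,"ty":-0.6,"tz":0,"rx":0,"ry":0,"rz":0,"gripper":-1}
    - {"tx":0.6,"ty":-0.4,"tz":0,"rx":0,"ry":0,"rz":-0.9,"gripper":-1}
    - {"tx":0,"ty":0,"tz":0,"rx":0,"ry":0,"rz":-1,"gripper":-1}
    - {"tx":0,"ty":0,"tz":0,"rx":0,"ry":0,"rz":-1,"gripper":-1}
    - {"tx":0,"ty":0,"tz":0,"rx":0,"ry":0,"rz":-1,"gripper":-1}
    - {"tx":0,"ty":0,"tz":0,"rx":0,"ry":0,"rz":-1,"gripper":-1}
    - {"tx":0,"ty":0,"tz":0,"rx":0,"ry":0,"rz":-1,"gripper":-1}
    - {"tx":0,"ty":0,"tz":0,"rx":0,"ry":0,"rz":-1,"gripper":-1}

```text
clock: 2.5
tcp_pos: [563.3, -112.1, 338.7]
tool_rot: [0.854, 0.52, -0.001, -0.0]
contact_force: [0.3, 0.3, -1.2]
opening: 0.2
grasp_force: 0.0
```

Request:
jog_arm:
  deltas:
    - {"tx":0,"ty":0,"tz":0,"rx":0,"ry":0,"rz":-1,"gripper":-1}
    - {"tx":0,"ty":0,"tz":0,"rx":0,"ry":0,"rz":-1,"gripper":-1}
    - {"tx":0,"ty":0,"tz":0,"rx":0,"ry":0,"rz":0,"gripper":-1}
    - {"tx":0,"ty":0,"tz":0,"rx":0,"ry":0,"rz":0,"gripper":-1}

```text
clock: 2.9
tcp_pos: [563.5, -112.2, 338.9]
tool_rot: [0.797, 0.604, -0.0, -0.0]
contact_force: [0.3, 0.1, 1.7]
opening: -0.2
grasp_force: 0.0
```

```bash
python3 - <<'E'
from h import *
from scipy.spatial.transform import Rotation as R
s=state();print(np.round(s['joint_positions'],3),s['tcp_pos'],R.from_quat(s['tool_rot']).as_matrix().round(3),s['contact_force'])
O=np.array([642.8,-70.6]);a=-.272;M=np.array([[np.cos(a),-np.sin(a)],[np.sin(a),np.cos(a)]])
print('local',M.T@(np.array(s['tcp_pos'][:2])-O))
E
```

```text
[ 0.403  0.434 -0.385  1.464  0.165  1.276 -0.272] [ 563.45022505 -112.16925147  338.9357927 ] [[ 0.271  0.963 -0.001]
 [ 0.963 -0.271  0.   ]
 [ 0.    -0.001 -1.   ]] [0.302778   0.11323419 1.68211905]
local [-65.26459025 -61.35896603]
```

Request:
jog_arm:
  deltas:
    - {"tx":0.47,"ty":0.1,"tz":0.3,"rx":0,"ry":0,"rz":0,"gripper":-1}
    - {"tx":0,"ty":0,"tz":0.7,"rx":0,"ry":0,"rz":0,"gripper":-1}
    - {"tx":0,"ty":0,"tz":0.7,"rx":0,"ry":0,"rz":0,"gripper":-1}
    - {"tx":0,"ty":0,"tz":0.4,"rx":0,"ry":0,"rz":0,"gripper":-1}
    - {"tx":0,"ty":0,"tz":0.1,"rx":0,"ry":0,"rz":0,"gripper":-1}
    - {"tx":0,"ty":0,"tz":0.08,"rx":0,"ry":0,"rz":0,"gripper":-1}
    - {"tx":0,"ty":0,"tz":0.08,"rx":0,"ry":0,"rz":0,"gripper":-1}
    - {"tx":0,"ty":0,"tz":0.05,"rx":0,"ry":0,"rz":0,"gripper":-1}

```text
clock: 3.7
tcp_pos: [573.2, -95.0, 244.0]
tool_rot: [0.797, 0.605, 0.001, 0.001]
contact_force: [-2.2, 0.1, 8.3]
opening: 0.2
grasp_force: 3.9
```

Request:
jog_arm:
  deltas:
    - {"tx":0,"ty":-0.07,"tz":0.1,"rx":0,"ry":0,"rz":0,"gripper":-1}
    - {"tx":0,"ty":-0.07,"tz":0.1,"rx":0,"ry":0,"rz":0,"gripper":-1}
    - {"tx":0,"ty":-0.07,"tz":0.1,"rx":0,"ry":0,"rz":0,"gripper":-1}
    - {"tx":0,"ty":-0.065,"tz":0.1,"rx":0,"ry":0,"rz":0,"gripper":-1}
    - {"tx":0,"ty":-0.065,"tz":0.1,"rx":0,"ry":0,"rz":0,"gripper":-1}
    - {"tx":0,"ty":-0.06,"tz":0.1,"rx":0,"ry":0,"rz":0,"gripper":-1}
    - {"tx":0,"ty":-0.06,"tz":0.11,"rx":0,"ry":0,"rz":0,"gripper":-1}
    - {"tx":0,"ty":-0.06,"tz":0.11,"rx":0,"ry":0,"rz":0,"gripper":-1}
    - {"tx":0,"ty":-0.055,"tz":0.11,"rx":0,"ry":0,"rz":0,"gripper":-1}
    - {"tx":0,"ty":-0.055,"tz":0.11,"rx":0,"ry":0,"rz":0,"gripper":-1}

```text
clock: 4.7
tcp_pos: [548.9, -88.2, 203.5]
tool_rot: [0.797, 0.605, 0.001, 0.001]
contact_force: [-2.7, -0.1, 7.8]
opening: 0.4
grasp_force: 3.3
```

Request:
jog_arm:
  deltas:
    - {"tx":0,"ty":-0.05,"tz":0.11,"rx":0,"ry":0,"rz":0,"gripper":-1}
    - {"tx":0,"ty":-0.05,"tz":0.11,"rx":0,"ry":0,"rz":0,"gripper":-1}
    - {"tx":0,"ty":-0.05,"tz":0.11,"rx":0,"ry":0,"rz":0,"gripper":-1}
    - {"tx":0,"ty":-0.045,"tz":0.11,"rx":0,"ry":0,"rz":0,"gripper":-1}
    - {"tx":0,"ty":-0.045,"tz":0.11,"rx":0,"ry":0,"rz":0,"gripper":-1}
    - {"tx":0,"ty":-0.04,"tz":0.11,"rx":0,"ry":0,"rz":0,"gripper":-1}
    - {"tx":0,"ty":-0.035,"tz":0.11,"rx":0,"ry":0,"rz":0,"gripper":-1}
    - {"tx":0,"ty":-0.03,"tz":0.1,"rx":0,"ry":0,"rz":0,"gripper":-1}
    - {"tx":0,"ty":-0.02,"tz":0.08,"rx":0,"ry":0,"rz":0,"gripper":-1}
    - {"tx":0,"ty":-0.02,"tz":0.06,"rx":0,"ry":0,"rz":0,"gripper":-1}

```text
clock: 5.7
tcp_pos: [533.1, -83.8, 162.2]
tool_rot: [0.797, 0.605, -0.0, 0.0]
contact_force: [-2.7, 0.6, 6.6]
opening: -0.2
grasp_force: 2.9
```

Request:
jog_arm:
  deltas:
    - {"tx":0,"ty":-0.02,"tz":0.06,"rx":0,"ry":0,"rz":0,"gripper":-1}
    - {"tx":0,"ty":-0.02,"tz":0.06,"rx":0,"ry":0,"rz":0,"gripper":-1}
    - {"tx":0,"ty":-0.02,"tz":0.06,"rx":0,"ry":0,"rz":0,"gripper":-1}
    - {"tx":0,"ty":-0.01,"tz":0.05,"rx":0,"ry":0,"rz":0,"gripper":-1}
    - {"tx":0,"ty":0,"tz":0.05,"rx":0,"ry":0,"rz":0,"gripper":-1}
    - {"tx":0,"ty":0,"tz":0.03,"rx":0,"ry":0,"rz":0,"gripper":-1}

```text
clock: 6.3
tcp_pos: [530.0, -83.0, 150.0]
tool_rot: [0.797, 0.605, -0.001, -0.0]
contact_force: [-5.8, 0.3, 14.3]
opening: -0.2
grasp_force: 7.3
```

Request:
jog_arm:
  deltas:
    - {"tx":0,"ty":0,"tz":0.03,"rx":0,"ry":0,"rz":0,"gripper":-1}
    - {"tx":0,"ty":0,"tz":0.03,"rx":0,"ry":0,"rz":0,"gripper":-1}
    - {"tx":0,"ty":0,"tz":0,"rx":0,"ry":0,"rz":0,"gripper":-1}

```text
clock: 6.6
tcp_pos: [530.0, -83.0, 149.9]
tool_rot: [0.797, 0.605, -0.001, 0.0]
contact_force: [-8.6, 0.3, 21.3]
opening: -0.0
grasp_force: 10.5
```

Request:
jog_arm:
  deltas:
    - {"tx":0,"ty":0,"tz":0.04,"rx":0,"ry":0,"rz":0,"gripper":-1}
    - {"tx":0,"ty":0,"tz":0,"rx":0,"ry":0,"rz":0,"gripper":-1}
    - {"tx":0,"ty":0,"tz":0,"rx":0,"ry":0,"rz":0,"gripper":-1}
    - {"tx":0,"ty":0,"tz":0,"rx":0,"ry":0,"rz":0,"gripper":-1}
    - {"tx":0,"ty":0,"tz":0,"rx":0,"ry":0,"rz":0,"gripper":-1}
    - {"tx":0,"ty":0,"tz":0,"rx":0,"ry":0,"rz":0,"gripper":-1}

```text
clock: 7.2
tcp_pos: [530.0, -83.0, 149.8]
tool_rot: [0.797, 0.605, -0.001, 0.001]
contact_force: [-10.7, 1.4, 29.4]
opening: 0.3
grasp_force: 14.8
```

Request:
jog_arm:
  deltas:
    - {"tx":0,"ty":0,"tz":-0.2,"rx":0,"ry":0,"rz":0,"gripper":-1}
    - {"tx":0,"ty":0,"tz":-0.7,"rx":0,"ry":0,"rz":0,"gripper":-1}
    - {"tx":0,"ty":0,"tz":-1,"rx":0,"ry":0,"rz":0,"gripper":1}
    - {"tx":0,"ty":0,"tz":-1,"rx":0,"ry":0,"rz":0,"gripper":1}
    - {"tx":0,"ty":0,"tz":-0.7,"rx":-0.5,"ry":0,"rz":0,"gripper":1}
    - {"tx":0,"ty":0,"tz":-0.3,"rx":-1,"ry":0,"rz":0,"gripper":1}
    - {"tx":0,"ty":0,"tz":0,"rx":-1,"ry":0,"rz":0,"gripper":1}
    - {"tx":0,"ty":0,"tz":0,"rx":-1,"ry":0,"rz":0,"gripper":1}
    - {"tx":0,"ty":0,"tz":0,"rx":-1,"ry":0,"rz":0,"gripper":1}
    - {"tx":0,"ty":0,"tz":0,"rx":-1,"ry":0,"rz":0,"gripper":1}
    - {"tx":0,"ty":0,"tz":0,"rx":-1,"ry":0,"rz":0,"gripper":1}
    - {"tx":0,"ty":0,"tz":0,"rx":-1,"ry":0,"rz":0,"gripper":1}

```text
clock: 8.4
tcp_pos: [532.6, -93.2, 302.7]
tool_rot: [0.754, 0.564, 0.193, 0.277]
contact_force: [0.9, -1.2, 0.2]
opening: 85.7
grasp_force: 0.0
```

```bash
cat >> h.py <<'E'
from scipy.spatial.transform import Rotation as R
O=np.array([642.8,-70.6]);a=-.272;M=np.array([[np.cos(a),-np.sin(a)],[np.sin(a),np.cos(a)]])
def rep():
    s=state();T=R.from_quat(s['tool_rot']).as_matrix();z=T[:,2]
    print('j',np.round(s['joint_positions'],3),'local',np.round(M.T@(np.array(s['tcp_pos'][:2])-O),1),'z',round(s['tcp_pos'][2],1))
    print('pitch below horiz',np.degrees(np.arcsin(-z[2])).round(2),'tool axes local',np.c_[(T[:2].T@M),T[2]].round(3).tolist(),np.round(s['contact_force'],1),s['clock'])
E
python3 - <<'E'
from h import *
rep()
p,d=camera('top');cv2.imwrite('pics/top1.png',p[90:310,200:500,::-1].repeat(2,0).repeat(2,1));W=cloud('top',d)
w=(p.min(2)>120)&(W[...,2]>100)&(W[...,2]<180)&(W[...,0]>450)&(W[...,1]>-330)&(W[...,1]<130)
print(np.median(W[w][:,2]),np.percentile(W[w][:,2],[2,98]))
E
```

```text
j [ 0.032  0.152 -0.003  2.195  0.974  0.223 -1.155] local [-100.   -51.3] z 302.7
pitch below horiz 50.54 tool axes local [[0.022, 1.0, -0.022], [0.772, -0.003, 0.635], [0.635, -0.031, -0.772]] [ 0.9 -1.2  0.2] 8.4
149.8194090737681 [145.14093663 154.5005288 ]
```

View pics/top1.png

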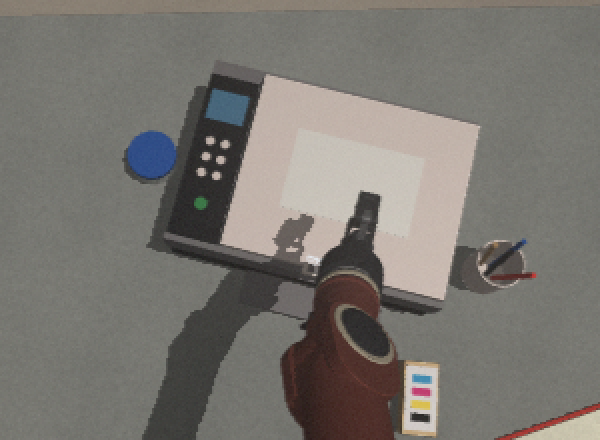

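The printer is shut: the cover top is at z 149.8, and the lip is at crop (313,265), just left of the wrist. Next I'll steepen the pitch, close the fingers and back off in front of the lip.

Request:
jog_arm:
  deltas:
    - {"tx":0,"ty":0,"tz":0,"rx":1,"ry":0,"rz":0,"gripper":-1}
    - {"tx":0,"ty":0,"tz":0,"rx":1,"ry":0,"rz":0,"gripper":-1}
    - {"tx":0,"ty":0,"tz":0,"rx":0.8,"ry":0,"rz":0,"gripper":-1}
    - {"tx":0.1,"ty":-0.4,"tz":-0.2,"rx":0,"ry":0,"rz":0,"gripper":-1}
    - {"tx":0.1,"ty":-0.5,"tz":-0.2,"rx":0,"ry":0,"rz":0,"gripper":-1}
    - {"tx":0,"ty":-0.5,"tz":-0.2,"rx":0,"ry":0,"rz":0,"gripper":-1}
    - {"tx":0,"ty":-0.3,"tz":-0.1,"rx":0,"ry":0,"rz":0,"gripper":-1}
    - {"tx":0,"ty":0,"tz":0,"rx":0,"ry":0,"rz":0,"gripper":-1}
    - {"tx":0,"ty":0,"tz":0,"rx":0,"ry":0,"rz":0,"gripper":-1}

```text
clock: 9.35
tcp_pos: [468.5, -69.5, 297.9]
tool_rot: [0.782, 0.578, 0.123, 0.198]
contact_force: [0.7, 0.3, -0.0]
opening: 0.0
grasp_force: 0.0
```

```bash
python3 - <<'E'
from h import *
rep()
p,d=camera('scene');np.savez('s2.npz',p=p,d=d);cv2.imwrite('pics/s2.png',p[80:360,200:520,::-1].repeat(2,0).repeat(2,1));W=cloud('scene',d)
L=np.c_[(W.reshape(-1,3)[:,:2]-O)@M,W.reshape(-1,3)[:,2]].reshape(400,640,3)
w=(p.min(2)>120)&(abs(L[...,2]-150)<8)&(abs(L[...,0])<170)&(abs(L[...,1]+42)<190)
q=L[w];print(len(q),np.percentile(q,[.5,1,50,99,99.5],axis=0).round(1))
np.save('L.npy',L)
E
```

```text
j [ 0.237  0.097 -0.27   2.152  0.438  0.498 -0.669] local [-168.1  -45.7] z 297.9
pitch below horiz 63.05 tool axes local [[0.034, 0.999, -0.035], [0.892, -0.014, 0.452], [0.451, -0.047, -0.891]] [ 0.7  0.3 -0. ] 9.35
16284 [[-150.3 -213.7  143.8]
 [-144.6 -212.2  144.3]
 [  -6.9  -54.9  150.1]
 [ 134.3  125.6  155.6]
 [ 135.7  127.6  156.2]]
```

View pics/s2.png

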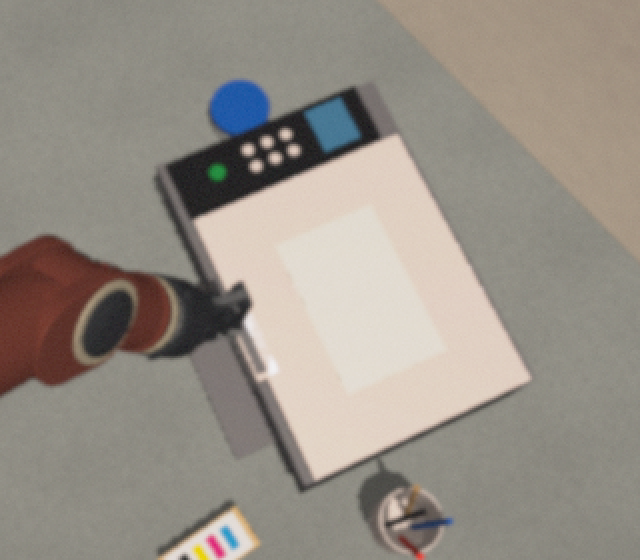

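Cover centre is at y -43 and its rear edge at about 138, which matches the model. The lip is at crop (258,345). Now I'll descend in front of it.

Request:
jog_arm:
  deltas:
    - {"tx":0.03,"ty":-0.4,"tz":0.69,"rx":0,"ry":0,"rz":0,"gripper":-1}
    - {"tx":0.03,"ty":-0.4,"tz":0.69,"rx":0,"ry":0,"rz":0,"gripper":-1}
    - {"tx":0.03,"ty":-0.4,"tz":0.69,"rx":0,"ry":0,"rz":0,"gripper":-1}
    - {"tx":0.03,"ty":-0.4,"tz":0.69,"rx":0,"ry":0,"rz":0,"gripper":-1}
    - {"tx":0,"ty":0,"tz":0,"rx":0,"ry":0,"rz":0,"gripper":-1}
    - {"tx":0,"ty":0,"tz":0,"rx":0,"ry":0,"rz":0,"gripper":-1}

```text
clock: 10.0
tcp_pos: [467.6, -70.4, 189.5]
tool_rot: [0.782, 0.576, 0.126, 0.204]
contact_force: [-0.0, 0.3, -0.5]
opening: 0.1
grasp_force: 0.0
```

```bash
python3 -c "
from h import *
rep()"
```

```text
j [-0.121  0.282  0.137  2.35   1.155  0.148 -1.418] local [-168.8  -46.9] z 189.5
pitch below horiz 62.31 tool axes local [[0.038, 0.999, -0.038], [0.886, -0.016, 0.463], [0.462, -0.051, -0.885]] [-0.   0.3 -0.5] 10.0
```

Request:
jog_arm:
  deltas:
    - {"tx":0,"ty":0,"tz":0,"rx":0.8,"ry":0,"rz":0,"gripper":-1}
    - {"tx":0,"ty":0,"tz":0,"rx":0.8,"ry":0,"rz":0,"gripper":-1}
    - {"tx":0,"ty":-0.3,"tz":0.4,"rx":0,"ry":0,"rz":0,"gripper":-1}
    - {"tx":0,"ty":-0.2,"tz":0.45,"rx":0,"ry":0,"rz":0,"gripper":-1}
    - {"tx":0,"ty":-0.2,"tz":0.4,"rx":0,"ry":0,"rz":0,"gripper":-1}
    - {"tx":0,"ty":0,"tz":0,"rx":0,"ry":0,"rz":0,"gripper":-1}
    - {"tx":0,"ty":0,"tz":0,"rx":0,"ry":0,"rz":0,"gripper":-1}

```text
clock: 10.7
tcp_pos: [461.9, -75.2, 133.4]
tool_rot: [0.793, 0.58, 0.09, 0.164]
contact_force: [0.7, -0.5, -0.1]
opening: -0.1
grasp_force: 0.0
```

```bash
python3 -c "
from h import *
rep()"
```

```text
j [-0.096  0.409  0.152  2.344  1.079  0.096 -1.337] local [-173.   -53.1] z 133.4
pitch below horiz 68.44 tool axes local [[0.045, 0.998, -0.048], [0.931, -0.025, 0.364], [0.362, -0.061, -0.93]] [ 0.7 -0.5 -0.1] 10.7
```

Request:
jog_arm:
  deltas:
    - {"tx":0.1,"ty":-0.18,"tz":0.25,"rx":0,"ry":0,"rz":0,"gripper":-1}
    - {"tx":0.1,"ty":-0.15,"tz":0.25,"rx":0,"ry":0,"rz":0,"gripper":-1}
    - {"tx":0,"ty":-0.05,"tz":0.1,"rx":0,"ry":0,"rz":0,"gripper":-1}
    - {"tx":0,"ty":0,"tz":0,"rx":0,"ry":0,"rz":0,"gripper":-1}
    - {"tx":0,"ty":0,"tz":0,"rx":0,"ry":0,"rz":0,"gripper":-1}

```text
clock: 11.2
tcp_pos: [462.2, -68.1, 115.6]
tool_rot: [0.794, 0.58, 0.086, 0.161]
contact_force: [-0.3, -0.0, 0.1]
opening: -0.2
grasp_force: 0.0
```

```bash
python3 -c "
from h import *
rep()"
```

```text
j [-0.215  0.463  0.296  2.358  1.52   0.016 -1.799] local [-174.6  -46.1] z 115.6
pitch below horiz 68.98 tool axes local [[0.047, 0.998, -0.049], [0.934, -0.026, 0.355], [0.353, -0.062, -0.933]] [-0.3 -0.   0.1] 11.2
```

Request:
jog_arm:
  deltas:
    - {"tx":0,"ty":0,"tz":0,"rx":0.5,"ry":0,"rz":0,"gripper":-1}
    - {"tx":0,"ty":0.04,"tz":0.12,"rx":0,"ry":0,"rz":0,"gripper":-1}
    - {"tx":0,"ty":0.04,"tz":0.12,"rx":0,"ry":0,"rz":0,"gripper":-1}
    - {"tx":0,"ty":0,"tz":0,"rx":0,"ry":0,"rz":0,"gripper":-1}
    - {"tx":0,"ty":0,"tz":0,"rx":0,"ry":0,"rz":0,"gripper":-1}

```text
clock: 11.7
tcp_pos: [472.0, -73.4, 105.3]
tool_rot: [0.795, 0.58, 0.08, 0.157]
contact_force: [0.1, -0.2, 0.3]
opening: -0.0
grasp_force: 0.0
```

```bash
python3 -c "
from h import *
rep()"
```

```text
j [-0.095  0.485  0.148  2.328  1.441  0.082 -1.714] local [-163.8  -48.6] z 105.3
pitch below horiz 69.66 tool axes local [[0.049, 0.997, -0.054], [0.939, -0.027, 0.343], [0.341, -0.068, -0.938]] [ 0.1 -0.2  0.3] 11.7
```

Request:
jog_arm:
  deltas:
    - {"tx":0.1,"ty":0.1,"tz":0.03,"rx":0,"ry":0,"rz":0,"gripper":-1}
    - {"tx":0,"ty":0.05,"tz":0.02,"rx":0,"ry":0,"rz":0,"gripper":-1}
    - {"tx":0,"ty":0,"tz":0,"rx":0,"ry":0,"rz":0,"gripper":-1}

```text
clock: 12.0
tcp_pos: [477.9, -70.4, 104.9]
tool_rot: [0.795, 0.581, 0.08, 0.156]
contact_force: [-4.3, 2.0, 5.2]
opening: -0.1
grasp_force: 3.2
```

```bash
python3 -c "
from h import *
rep()"
```

```text
j [-0.064  0.488  0.095  2.312  1.346  0.11  -1.624] local [-158.9  -44.1] z 104.9
pitch below horiz 69.79 tool axes local [[0.047, 0.997, -0.053], [0.94, -0.026, 0.341], [0.339, -0.066, -0.938]] [-4.3  2.   5.2] 12.0
```

Request:
jog_arm:
  deltas:
    - {"tx":0,"ty":0.03,"tz":-0.1,"rx":0,"ry":0,"rz":0,"gripper":-1}
    - {"tx":0,"ty":0,"tz":0,"rx":0,"ry":0,"rz":0,"gripper":-1}

```text
clock: 12.2
tcp_pos: [477.7, -70.4, 108.9]
tool_rot: [0.795, 0.58, 0.08, 0.156]
contact_force: [-3.0, 1.6, -1.6]
opening: -0.0
grasp_force: 1.4
```

```bash
python3 - <<'E'
from h import *
rep()
p,d=camera('wrist');cv2.imwrite('pics/w1.png',p[:,:,::-1])
E
```

```text
j [-0.028  0.477  0.043  2.307  1.287  0.139 -1.565] local [-159.1  -44.2] z 108.9
pitch below horiz 69.8 tool axes local [[0.048, 0.997, -0.054], [0.94, -0.027, 0.341], [0.339, -0.067, -0.939]] [-3.   1.6 -1.6] 12.2
```

View pics/w1.png

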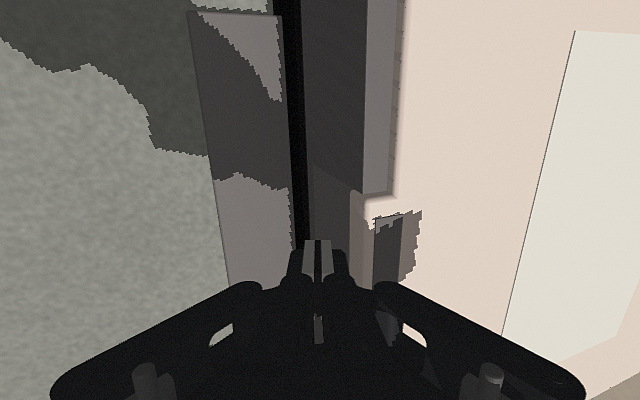

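The closed fingertips sit under the lip's front lower edge (finger at (320,262), lip edge at columns 350-375), and the reaction force agrees with that. Now lift along the arc.

Request:
jog_arm:
  deltas:
    - {"tx":0,"ty":0.07,"tz":-0.12,"rx":0,"ry":0,"rz":0,"gripper":-1}
    - {"tx":0,"ty":0.06,"tz":-0.13,"rx":0,"ry":0,"rz":0,"gripper":-1}
    - {"tx":0,"ty":0.06,"tz":-0.13,"rx":0,"ry":0,"rz":0,"gripper":-1}
    - {"tx":0,"ty":0.06,"tz":-0.13,"rx":0,"ry":0,"rz":0,"gripper":-1}
    - {"tx":0,"ty":0.06,"tz":-0.13,"rx":0,"ry":0,"rz":0,"gripper":-1}
    - {"tx":0,"ty":0,"tz":0,"rx":0,"ry":0,"rz":0,"gripper":-1}

```text
clock: 12.85
tcp_pos: [478.8, -70.7, 136.1]
tool_rot: [0.796, 0.58, 0.078, 0.156]
contact_force: [-5.4, 1.3, -1.8]
opening: 0.1
grasp_force: 3.0
```

```bash
python3 - <<'E'
from h import *
rep()
p,d=camera('top');W=cloud('top',d);L=np.c_[(W.reshape(-1,3)[:,:2]-O)@M,W.reshape(-1,3)[:,2]].reshape(400,640,3)
w=(p.min(2)>120)&(L[...,2]>130)&(abs(L[...,0]+10)<140)&(abs(L[...,1]+42)<165);q=L[w]
print('cover slope deg',np.degrees(np.arctan(-np.polyfit(q[:,0],q[:,2],1)[0])))
g=(L[...,1]>145)&(L[...,1]<200)&(abs(L[...,0])<120);q=L[g];print('panel z',np.median(q[:,2]),np.degrees(np.arctan(-np.polyfit(q[:,0],q[:,2],1)[0])))
cv2.imwrite('pics/top2.png',p[90:310,200:500,::-1].repeat(2,0).repeat(2,1))
E
```

```text
j [ 0.135  0.423 -0.18   2.269  1.038  0.276 -1.313] local [-157.9  -44.2] z 136.1
pitch below horiz 69.97 tool axes local [[0.049, 0.997, -0.057], [0.941, -0.027, 0.338], [0.335, -0.07, -0.939]] [-5.4  1.3 -1.8] 12.85
cover slope deg 5.48236309350027
panel z 149.6580428693846 -0.0511130335169957
```

Cover is at 5.5° and the unit is still shut. Continue.

Request:
jog_arm:
  deltas:
    - {"tx":0,"ty":0.065,"tz":-0.13,"rx":0,"ry":0,"rz":0,"gripper":-1}
    - {"tx":0,"ty":0.065,"tz":-0.13,"rx":0,"ry":0,"rz":0,"gripper":-1}
    - {"tx":0,"ty":0.07,"tz":-0.13,"rx":0,"ry":0,"rz":0,"gripper":-1}
    - {"tx":0,"ty":0.07,"tz":-0.125,"rx":0,"ry":0,"rz":0,"gripper":-1}
    - {"tx":0,"ty":0.075,"tz":-0.125,"rx":0,"ry":0,"rz":0,"gripper":-1}
    - {"tx":0,"ty":0.075,"tz":-0.12,"rx":0,"ry":0,"rz":0,"gripper":-1}
    - {"tx":0,"ty":0.08,"tz":-0.12,"rx":0,"ry":0,"rz":0,"gripper":-1}
    - {"tx":0,"ty":0.08,"tz":-0.12,"rx":0,"ry":0,"rz":0,"gripper":-1}
    - {"tx":0,"ty":0.085,"tz":-0.12,"rx":0,"ry":0,"rz":0,"gripper":-1}
    - {"tx":0,"ty":0.085,"tz":-0.115,"rx":0,"ry":0,"rz":0,"gripper":-1}

```text
clock: 13.9
tcp_pos: [489.0, -73.4, 191.8]
tool_rot: [0.797, 0.579, 0.075, 0.156]
contact_force: [-7.5, -0.8, -1.2]
opening: 0.1
grasp_force: 3.1
```

```bash
cat > m.py <<'E'
from h import *
rep()
p,d=camera('top');W=cloud('top',d);L=np.c_[(W.reshape(-1,3)[:,:2]-O)@M,W.reshape(-1,3)[:,2]].reshape(400,640,3)
w=(p.min(2)>120)&(L[...,2]>130)&(abs(L[...,0]-20)<100)&(abs(L[...,1]+42)<160);q=L[w]
for _ in range(4):
    c=np.polyfit(q[:,0],q[:,2],1);r=abs(q[:,2]-np.polyval(c,q[:,0]));q=q[r<max(3,2*r.std())]
print('cover deg',np.degrees(np.arctan(-c[0])),len(q))
g=(L[...,1]>145)&(L[...,1]<200)&(abs(L[...,0])<120);q=L[g];print('panel z',np.median(q[:,2]),np.degrees(np.arctan(-np.polyfit(q[:,0],q[:,2],1)[0])))
cv2.imwrite('pics/top%d.png'%(1000*state()['clock']),p[90:310,200:500,::-1].repeat(2,0).repeat(2,1))
E
python3 m.py
```

```text
j [ 0.313  0.345 -0.402  2.168  0.753  0.461 -1.012] local [-147.4  -44. ] z 191.8
pitch below horiz 70.12 tool axes local [[0.053, 0.997, -0.061], [0.942, -0.029, 0.334], [0.332, -0.075, -0.94]] [-7.5 -0.8 -1.2] 13.9
cover deg 16.754056496992092 5431
panel z 149.60392907121624 -0.161143926316394
```

Request:
jog_arm:
  deltas:
    - {"tx":0,"ty":0.095,"tz":-0.114,"rx":-0.2,"ry":0,"rz":0,"gripper":-1}
    - {"tx":0,"ty":0.1,"tz":-0.11,"rx":-0.2,"ry":0,"rz":0,"gripper":-1}
    - {"tx":0,"ty":0.105,"tz":-0.106,"rx":-0.2,"ry":0,"rz":0,"gripper":-1}
    - {"tx":0,"ty":0.11,"tz":-0.102,"rx":-0.2,"ry":0,"rz":0,"gripper":-1}
    - {"tx":0,"ty":0.115,"tz":-0.098,"rx":-0.2,"ry":0,"rz":0,"gripper":-1}
    - {"tx":0,"ty":0.12,"tz":-0.094,"rx":-0.2,"ry":0,"rz":0,"gripper":-1}
    - {"tx":0,"ty":0.125,"tz":-0.09,"rx":-0.2,"ry":0,"rz":0,"gripper":-1}
    - {"tx":0,"ty":0.13,"tz":-0.084,"rx":-0.2,"ry":0,"rz":0,"gripper":-1}
    - {"tx":0,"ty":0.13,"tz":-0.08,"rx":-0.2,"ry":0,"rz":0,"gripper":-1}
    - {"tx":0,"ty":0.13,"tz":-0.075,"rx":-0.2,"ry":0,"rz":0,"gripper":-1}

```text
clock: 14.95
tcp_pos: [519.5, -76.2, 248.9]
tool_rot: [0.774, 0.568, 0.141, 0.24]
contact_force: [-1.2, -1.1, -0.8]
opening: -0.4
grasp_force: 1.0
```

```bash
python3 m.py
```

```text
j [ 0.184  0.242 -0.259  2.197  1.025  0.353 -1.273] local [-117.3  -38.5] z 248.9
pitch below horiz 57.7 tool axes local [[0.048, 0.997, -0.054], [0.847, -0.012, 0.532], [0.53, -0.071, -0.845]] [-1.2 -1.1 -0.8] 14.95
cover deg 29.166902603348735 5481
panel z 149.68321006027566 -0.11202983499882674
```

Request:
jog_arm:
  deltas:
    - {"tx":0,"ty":0.128,"tz":-0.07,"rx":0,"ry":0,"rz":0,"gripper":-1}
    - {"tx":0,"ty":0.13,"tz":-0.068,"rx":0,"ry":0,"rz":0,"gripper":-1}
    - {"tx":0,"ty":0.13,"tz":-0.066,"rx":0,"ry":0,"rz":0,"gripper":-1}
    - {"tx":0,"ty":0.13,"tz":-0.064,"rx":0,"ry":0,"rz":0,"gripper":-1}
    - {"tx":0,"ty":0.132,"tz":-0.06,"rx":0,"ry":0,"rz":0,"gripper":-1}
    - {"tx":0,"ty":0.132,"tz":-0.058,"rx":0,"ry":0,"rz":0,"gripper":-1}
    - {"tx":0,"ty":0.12,"tz":-0.05,"rx":0,"ry":0,"rz":0,"gripper":-1}
    - {"tx":0,"ty":0.05,"tz":-0.02,"rx":0,"ry":0,"rz":0,"gripper":-1}
    - {"tx":0,"ty":0,"tz":0,"rx":0,"ry":0,"rz":0,"gripper":-1}
    - {"tx":0,"ty":0,"tz":0,"rx":0,"ry":0,"rz":0,"gripper":-1}
    - {"tx":0,"ty":0,"tz":0,"rx":0,"ry":0,"rz":0,"gripper":-1}

```text
clock: 16.1
tcp_pos: [540.9, -81.4, 283.8]
tool_rot: [0.774, 0.569, 0.14, 0.239]
contact_force: [-1.4, -0.8, -2.0]
opening: -0.3
grasp_force: 0.8
```

```bash
python3 m.py; python3 m.py|grep cover; cp $(ls -t pics/top1[0-9]*.png|head -1) pics/last.png
```

```text
j [ 0.281  0.228 -0.359  2.09   0.809  0.443 -1.026] local [-95.2 -37.8] z 283.8
pitch below horiz 57.83 tool axes local [[0.048, 0.997, -0.054], [0.848, -0.012, 0.53], [0.528, -0.071, -0.846]] [-1.4 -0.8 -2. ] 16.1
cover deg 37.23495369834345 5286
panel z 149.71684112566305 -0.09582776534407161
cover deg 37.245399137816115 5264
```

View pics/last.png

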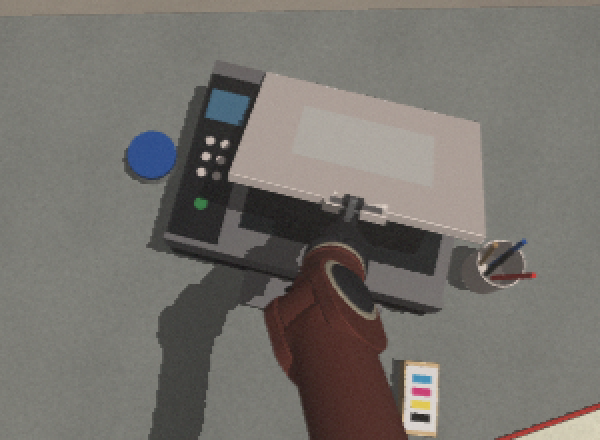

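The cover is held at 37.2° by the fingers under its lip at (350,208). The unit is shut (panel level at z 149.7), and the tin, cup and carton have not moved. It is steady, so I'm handing in.

```bash
python3 -c "
from bench import *
print(hand_in())"
```

```text
the job is handed in; nothing more can be done
None
```

I lowered the scanner unit and cover together, pressed the unit home with about 29 N, and handed in with the gripper holding the cover steady at about 37° by its lip; the unit is shut, and the tin, pen cup and ink carton are where they were.

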